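# Balance the dough paddle on the drip rest

## Robot

A 7-joint arm with a two-finger parallel gripper is mounted at the origin on a cart in front of the work surface, level with it; the furniture and walls round the work are solid. World frame = base frame: x ahead of the robot, y to its left, z up, the work surface at z = 0. Lengths are in m, angles in rad, forces in N, time in s.
With the tool pointing down it reaches from about 0.35 to 0.775 m from the base axis. Payload 3.1 kg.
Tool frame: the origin (TCP) lies midway between the tips of the shut fingers; the grasp point (between the pads) lies 19 mm behind it; z points along the fingers, y is the line along which they close (so a half turn about z gives the same grasp; the last joint's range is limited). The gripper opens to 85 mm and grips with 20 to 120 N. Pads are 22 mm wide; open, the fingers measure 114 mm over their backs; the gripper's body (76 mm by 85 mm) begins 54 mm behind the grasp point. The pads swing forward as they close: fully open they stand 13 mm farther back than shut.
Start: joints at [1.301, 0.311, 0.014, 1.512, -0.004, 1.319, -0.027], TCP at [0.124, -0.536, 0.231] pointing down, gripper open.
Joint ranges: [-2.7, 2.7], [-0.3, 1.91], [-1.27, 1.3], [0.12, 2.57], [-1.44, 4.58], [0.2, 2.03], [-3.05, 3.05]. Speed limits (rad/s): [2.79, 2.79, 3.14, 3.14, 3.14, 3.14, 3.14].

## Interface

Orientations are given as a unit quaternion [w, x, y, z].
In Python, from cell import manip, cams gives the robot as it stands.
- The arm moves only by the shell command python3 -m inch 'ROWS' [FORCE]. ROWS is JSON, a list of rows, each an object with "offset": the shift along the tool's x, y, z in m, a list of three; "delta_rot": the turn, a rotation vector about the tool's x, y, z in rad, a list of three; "fingers": the opening, from -1 (shut) to 1 (fully open), so that 0 is half open. A call has 1 to 8 rows; each row shifts and turns the commanded pose from where the row before left it, along the tool's axes as they then stand; what a row does not reach is not made up. A row lasts 1/10 s, in which the tool goes at most 50 mm and 8.59 degrees, less where a joint would pass 70% of its speed; a pose out of reach is approached as far as the arm can. A call is refused whole if a number of a shift passes 0.05 or a number of a turn 0.15, either way. A call with a gripper value outside its range is refused whole. The fingers move at their own pace and stop on an object; FORCE is the grip in N (left out, the last holds). Time passes only in rows, so rows that do not move let the fingers close. It gives the time, the measured TCP pose, the force, the opening and the grip force at its end, in the units of the state.
- manip.sense(): the state, without advancing time (a new reading comes with each control period).
- cams.read_camera(name): name is "side" or "top"; returns the picture (420x560x3 uint8, red, green, blue); there is no depth.
- cams.camera_info(name): a dict with "mtx" (3x3 intrinsics, pixels), "position" and "attitude" of the camera in the world. Camera axes: x right, y down, z forward; pixel columns grow to the right and rows downward; lengths in m; the calibration is good to about 2 mm. A picture is of the moment at which its call begins. camera_info takes no time and is no camera call.
- manip.job_done(): hands the job in; it is judged then, once.
The state is a dict: "time": time; "joint_positions": joint angles; "joint_vel": joint speeds; "tau": joint torques, N m; "ee_pos": TCP position; "ee_rot": TCP orientation; "contact_force": force on the tool from outside, world axes, zero at the start; "wrist_torque": the same for the moment, N m; "finger_gap": finger opening in m; "grip_force": force on a finger pad.
Only numpy, scipy, OpenCV 4.12 (cv2) and the standard library are available. Lean on these libraries where they do the work, as an engineer would, in place of code of your own. Each camera call takes 0.05 s, during which the arm holds its last target. There are 200 camera calls.

## Task

Park the wooden dough paddle across the drip rest so that it balances there level and by itself, with both ends clear of the worktop. Lower it straight down with the groove at its middle over the ridge; then, still holding it and without lifting it again, slide it gently along on the ridge until you feel that the ridge is under its centre of mass, and only then let go. Keep it level, do not press hard, never let it tip, and leave the other things where they are.

Things in the scene. Friction and masses are not known exactly. Their poses are not given: they have to be found in the camera images.
- paddle_mid (a point): mid-length point of the loose wooden dough paddle (360 mm long, flat underside), on the centre line, half-way up the handle: 10 mm above the underside. A thin dark groove crosses the handle's top there. x along the paddle towards the blade, z up. Handle: x = -180 to +30 mm, 26 mm wide, 20 mm thick. Blade: x = +25 to +180 mm, 44 to 62 mm wide, 10 mm thick.
- paddle: the same paddle; origin 10 mm below paddle_mid, same axes. 0.39 to 0.45 kg. The blade hides a fixed metal core whose place and weight differ from paddle to paddle: the centre of mass lies on the centre line at an unknown x between +20 and +80 mm and can only be felt. Starts flat on the worktop, blade away from the robot.
- rest_top (a point): centre of the top face of the drip rest's ridge, 60 mm above the worktop. The top is flat, only 14 mm wide (x) and 130 mm long (y axis: along the ridge). A paddle is to lie along x, blade either way; its paddle_mid is then 10 mm above this point, and it stays up only while its centre of mass is over the 14 mm flat.
- rest: the steel drip rest, fixed to the worktop left or right of the paddle: an upright ridge (14 mm thick, topped by a 6 mm strip of dark rubber) on a foot of 85 x 150 mm, 8 mm thick (20 mm thick within 15 mm of the ridge's middle plane). Origin at the centre of its underside, axes as rest_top.
- salt_shaker: glass salt shaker with a grey cap, 44 mm wide, 90 mm tall, loose; origin at the centre of its underside. A bystander.
- mug: coffee mug, 86 mm wide (118 mm with its handle), 96 mm tall, loose; origin at the centre of its underside. A bystander.
- small_glass: stack of small glasses, 66 mm wide, 53 mm tall, loose; origin at the centre of its underside. A bystander.
Not all that is in view belongs to the job. Several things look just like the rest: the one meant starts farthest to the robot's left.

How it is judged:
By the outcome, as a careful person would: the job done as asked, in the order asked, and still so for the second after the job is handed in, with the robot touching nothing.
It also fails if it takes over 72 s, if anything falls off the work surface, if the arm or the gripper's body presses on something with over 40 N, if the wrist force passes 120 N, or if a joint passes its speed limit or range.

## Working session

There is one attempt and no reset: what is moved stays moved. The work goes in short steps, Python scripts to look and compute and a shell command to move; the robot and the scene stay as the last step left them, time stands still between calls to the robot, and variables do not carry over. Pictures are saved under pics/ and viewed, at most 10 in all, crops included, and the job is handed in when it is done.

```bash
ls; mkdir -p pics; python3 - <<'E'
from cell import manip,cams
import cv2
for n in("top","side"):
    cv2.imwrite(f"pics/{n}0.png",cams.read_camera(n)[:,:,::-1]); print(cams.camera_info(n))
print(manip.sense())
E
```

```text
pics
{'mtx': array([[535.81462353,   0.        , 270.81689465],
       [  0.        , 535.81462353, 203.99011623],
       [  0.        ,   0.        ,   1.        ]]), 'position': array([0.38204217, 0.09796105, 1.24200135]), 'attitude': array([-0.05475156,  0.70942774, -0.70122449,  0.04470758])}
{'mtx': array([[474.95648414,   0.        , 288.38343242],
       [  0.        , 474.95648414, 205.90136114],
       [  0.        ,   0.        ,   1.        ]]), 'position': array([0.37196134, 1.10519945, 0.74230472]), 'attitude': array([ 0.03250257, -0.07825196,  0.87497407, -0.47669758])}
{'time': 0.1, 'joint_positions': array([ 1.30131761,  0.31165632,  0.01402679,  1.51288103, -0.00434468,
        1.31919337, -0.02721539]), 'joint_vel': array([-0.00069315, -0.00226858, -0.00150949, -0.00517389, -0.00023708,
        0.00071006,  0.00015616]), 'tau': array([ 2.69939219e-04, -3.80857909e+01,  1.46474373e-01, -2.31242645e+01,
        1.23677810e-02,  8.11828970e-03,  1.23793532e-05]), 'ee_pos': array([ 0.12402988, -0.53517292,  0.23033029]), 'ee_rot': array([-1.03629856e-03,  9.93518627e-01,  1.13664531e-01, -1.95399682e-04]), 'contact_force': array([ 0.04871985, -0.70684364, -0.01373341]), 'wrist_torque': array([ 0.02220439,  0.00189401, -0.03009684]), 'grip_force': 0.0, 'finger_gap': 0.08509481625460659}
```

View pics/top0.png

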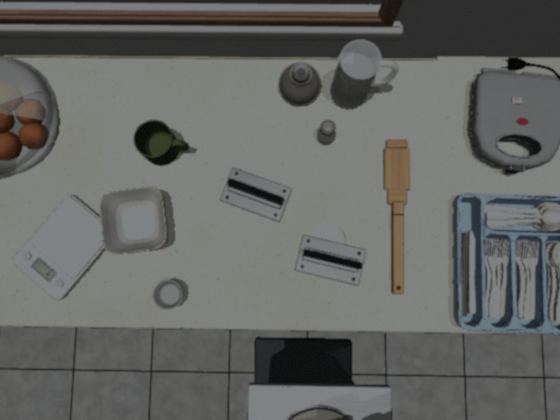

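View pics/side0.png

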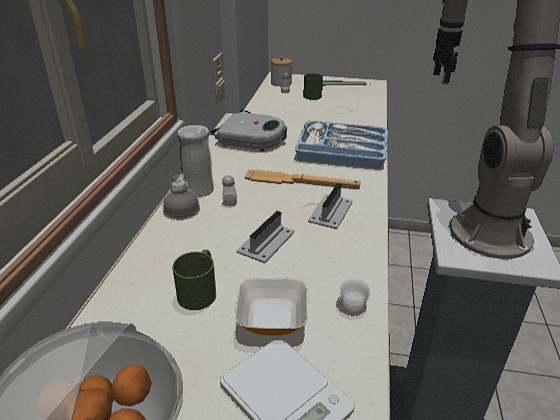

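The top view shows the paddle at about (398,215), handle towards the robot and groove near (398,203). The two rests are at (256,193) and (331,259); the left one (y largest) is the target. The mug is at (160,143), the shaker at (327,132) and the small glass at (170,293).

```bash
cat > h.py <<'E'
import numpy as np
from cell import manip,cams
from scipy.spatial.transform import Rotation as R
def rot(q): return R.from_quat([q[1],q[2],q[3],q[0]])
def px2w(n,u,v,z):
    i=cams.camera_info(n); d=rot(i["attitude"]).apply(np.linalg.inv(i["mtx"])@[u,v,1]); p=i["position"]
    return p+d*(z-p[2])/d[2]
def w2px(n,P):
    i=cams.camera_info(n); c=i["mtx"]@rot(i["attitude"]).inv().apply(np.array(P)-i["position"]); return c[:2]/c[2]
E
python3 - <<'E'
import cv2
a=cv2.imread("pics/top0.png")
b=cv2.resize(a[155:225,210:300],None,fx=6,fy=6,interpolation=cv2.INTER_CUBIC)  # 540x420
c=cv2.resize(a[130:300,375:425],None,fx=3.4,fy=3.4,interpolation=cv2.INTER_CUBIC) #170x578
o=cv2.copyMakeBorder(b,0,c.shape[0]-b.shape[0],0,0,cv2.BORDER_CONSTANT)
cv2.imwrite("pics/crop0.png",cv2.hconcat([o,c]))
E
```

```text
(no output)
```

View pics/crop0.png

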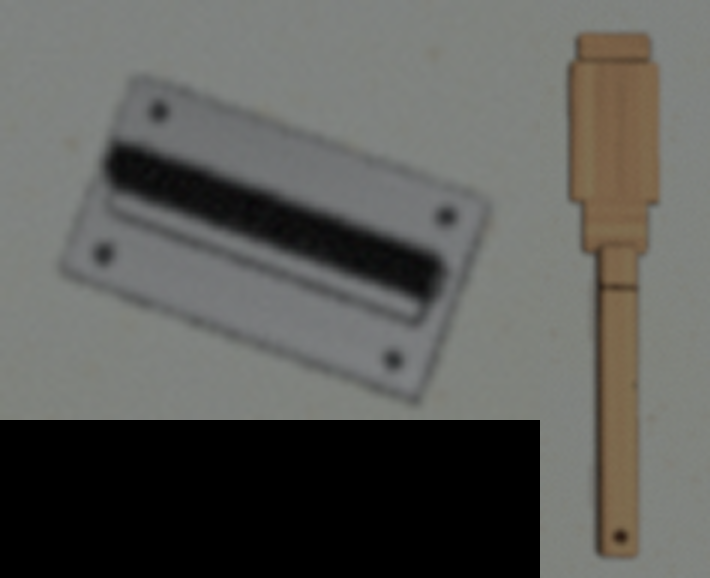

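The enlarged crop shows the ridge top's end midpoints at crop (112,161) and (437,281). The groove is at (618,287), the butt at (618,556) and the blade tip at (614,35).

```bash
python3 - <<'E'
from h import *
r=lambda x,y:px2w("top",210+(x+.5)/6-.5,155+(y+.5)/6-.5,.06)
c=lambda x,y,z:px2w("top",375+(x-540+.5)/3.4-.5,130+(y+.5)/3.4-.5,z)
L,Rr=r(112,161),r(437,281); d=L-Rr
print("rest",(L+Rr)/2,np.linalg.norm(d),"y-axis deg",np.degrees(np.arctan2(d[1],d[0])))
g=c(618,287,.02);b=c(618,556,.02);t=c(614,35,.01)
print(g,b,t,np.linalg.norm(t-b)); e=t-b; print("yaw",np.degrees(np.arctan2(e[1],e[0])),(t+b)/2)
for n,u,v,z in[("mug",160,143,.05),("salt",327,132,.05),("glass",170,293,.03),("pepper?",300,83,.05),("box",135,220,.04),("rest2",331,257,.06)]: print(n,px2w("top",u,v,z))
s=manip.sense(); print(rot(s["ee_rot"]).as_matrix().round(3))
E
```

```text
rest [0.57755946 0.1510435  0.06      ] 0.12967293451742598 y-axis deg 70.13229868008393
[ 0.53493262 -0.17418401  0.02      ] [ 0.35607843 -0.17051121  0.02      ] [ 0.71202703 -0.17726078  0.01      ] 0.356153012523751
yaw -1.0863229628897981 [ 0.53405273 -0.17388599  0.015     ]
mug [0.68924302 0.37160772 0.05      ]
salt [ 0.71855233 -0.01042677  0.05      ]
glass [0.35013395 0.33938966 0.03      ]
pepper? [0.83503804 0.05186882 0.05      ]
box [0.51239606 0.42320832 0.04      ]
rest2 [ 0.43339952 -0.01768072  0.06      ]
[[ 0.974  0.226 -0.001]
 [ 0.226 -0.974  0.002]
 [-0.    -0.002 -1.   ]]
```

```bash
python3 -m inch '[{"offset":[0,0,0],"delta_rot":[0,0,0.124],"fingers":1},{"offset":[0,0,0],"delta_rot":[0,0,0.124],"fingers":1},{"offset":[0.034,-0.0335,0],"delta_rot":[0,0,0],"fingers":1},{"offset":[0.034,-0.0335,0],"delta_rot":[0,0,0],"fingers":1},{"offset":[0.034,-0.0335,0],"delta_rot":[0,0,0],"fingers":1},{"offset":[0.034,-0.0335,0],"delta_rot":[0,0,0],"fingers":1},{"offset":[0.034,-0.0335,0],"delta_rot":[0,0,0],"fingers":1},{"offset":[0.034,-0.0335,0],"delta_rot":[0,0,0],"fingers":1}]' 30
python3 -m inch '[{"offset":[0.034,-0.0335,0],"delta_rot":[0,0,0],"fingers":1},{"offset":[0.034,-0.0335,0],"delta_rot":[0,0,0],"fingers":1},{"offset":[0.034,-0.0335,0],"delta_rot":[0,0,0],"fingers":1},{"offset":[0.034,-0.0335,0],"delta_rot":[0,0,0],"fingers":1},{"offset":[0.034,-0.0335,0],"delta_rot":[0,0,0],"fingers":1},{"offset":[0,0,0.04],"delta_rot":[0,0,0],"fingers":1},{"offset":[0,0,0.04],"delta_rot":[0,0,0],"fingers":1},{"offset":[0,0,0],"delta_rot":[0,0,0],"fingers":1}]'
python3 -m inch '[{"offset":[0,0,0],"delta_rot":[0,0,0],"fingers":1},{"offset":[0,0,0],"delta_rot":[0,0,0],"fingers":1}]'
python3 - <<'E'
from h import *
import cv2
cv2.imwrite("pics/t1.png",cams.read_camera("top")[:,:,::-1])
cv2.imwrite("pics/s1.png",cams.read_camera("side")[:,:,::-1])
s=manip.sense();print(s["ee_pos"],rot(s["ee_rot"]).as_matrix().round(4))
a=cv2.imread("pics/t1.png")[110:310,340:480];b=cv2.imread("pics/s1.png")[100:300,220:420]
cv2.imwrite("pics/c1.png",cv2.hconcat([cv2.resize(x,None,fx=2.2,fy=2.2,interpolation=2) for x in(a,b)]))
E
```

```text
time: 0.9
ee_pos: [0.3331, -0.3372, 0.231]
ee_rot: [-0.0, 1.0, -0.01, -0.0]
contact_force: [0.1, -1.5, -0.4]
finger_gap: 0.0851
grip_force: 0.0
time: 1.7
ee_pos: [0.5004, -0.1732, 0.1452]
ee_rot: [-0.002, 1.0, -0.01, -0.007]
contact_force: [-1.3, 1.0, -0.3]
finger_gap: 0.0852
grip_force: 0.0
time: 1.9
ee_pos: [0.5071, -0.1757, 0.1535]
ee_rot: [0.001, 1.0, -0.011, 0.002]
contact_force: [-0.1, 0.6, -0.0]
finger_gap: 0.0854
grip_force: 0.0
[ 0.50716014 -0.17571756  0.15375568] [[ 0.9998 -0.0209  0.0045]
 [-0.0209 -0.9998 -0.0017]
 [ 0.0045  0.0016 -1.    ]]
```

View pics/c1.png

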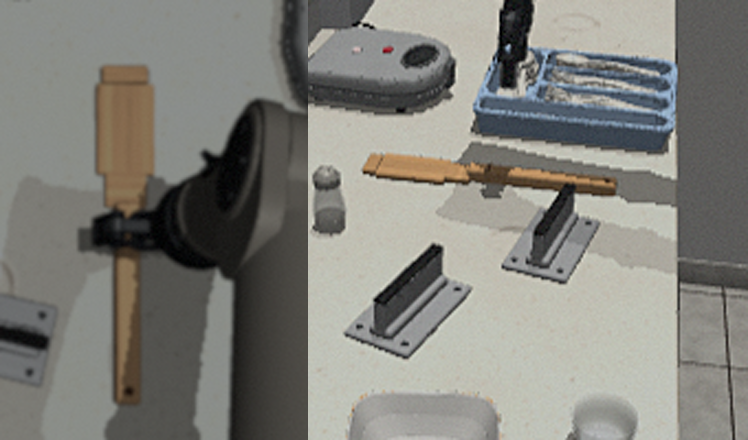

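The crop shows the gripper centred above the handle just behind the groove (the fingers straddle it at crop (118,232)), and nothing nearby is in the way.

```bash
python3 -m inch '[{"offset":[0,-0.002,0.03],"delta_rot":[0,0,0],"fingers":1},{"offset":[0,0,0.035],"delta_rot":[0,0,0],"fingers":1},{"offset":[0,0,0.03],"delta_rot":[0,0,0],"fingers":1},{"offset":[0,0,0.02],"delta_rot":[0,0,0],"fingers":1},{"offset":[0,0,0.01],"delta_rot":[0,0,0],"fingers":1},{"offset":[0,0,0],"delta_rot":[0,0,0],"fingers":1},{"offset":[0,0,0],"delta_rot":[0,0,0],"fingers":1},{"offset":[0,0,0],"delta_rot":[0,0,0],"fingers":1}]'
python3 - <<'E'
from h import *
s=manip.sense();print(s["ee_pos"],rot(s["ee_rot"]).as_matrix().round(4)[:,2])
E
```

```text
time: 2.8
ee_pos: [0.5072, -0.1734, 0.028]
ee_rot: [0.001, 1.0, -0.01, 0.002]
contact_force: [-0.5, 0.4, 2.0]
finger_gap: 0.0858
grip_force: 0.0
[ 0.50721592 -0.17341645  0.02803744] [ 0.0035 -0.0012 -1.    ]
```

```bash
python3 -m inch '[{"offset":[0,0,0.012],"delta_rot":[0,0,0],"fingers":1},{"offset":[0,0,0.01],"delta_rot":[0,0,0],"fingers":1},{"offset":[0,0,0.002],"delta_rot":[0,0,0],"fingers":1},{"offset":[0,0,0],"delta_rot":[0,0,0],"fingers":1},{"offset":[0,0,0],"delta_rot":[0,0,0],"fingers":0.3},{"offset":[0,0,0],"delta_rot":[0,0,0],"fingers":-0.1},{"offset":[0,0,0],"delta_rot":[0,0,0],"fingers":-0.1},{"offset":[0,0,0],"delta_rot":[0,0,0],"fingers":-0.1}]'
python3 - <<'E'
from h import *
s=[]
for i in range(5): cams.read_camera("top"); s.append(manip.sense())
m=lambda k:np.mean([x[k] for x in s],0).round(4)
for k in("ee_pos","ee_rot","contact_force","wrist_torque"):print(k,m(k),np.std([x[k] for x in s],0).round(4))
E
```

```text
time: 3.6
ee_pos: [0.5058, -0.173, 0.0025]
ee_rot: [0.0, 1.0, -0.01, 0.0]
contact_force: [0.2, -0.9, -0.2]
finger_gap: 0.0382
grip_force: 0.0
ee_pos [ 0.5057 -0.1729  0.0024] [0.0001 0.     0.0001]
ee_rot [ 1.000e-04  9.999e-01 -1.010e-02  1.000e-04] [0.     0.     0.     0.0001]
contact_force [0.0681 0.143  0.0778] [0.4632 0.617  0.5507]
wrist_torque [ 0.0183 -0.0116  0.0113] [0.0281 0.0176 0.0262]
```

```bash
python3 -m inch '[{"offset":[0,0,0],"delta_rot":[0,0,0],"fingers":-0.5},{"offset":[0,0,0],"delta_rot":[0,0,0],"fingers":-1},{"offset":[0,0,0],"delta_rot":[0,0,0],"fingers":-1},{"offset":[0,0,0],"delta_rot":[0,0,0],"fingers":-1},{"offset":[0,0,0],"delta_rot":[0,0,0],"fingers":-1},{"offset":[0,0,0],"delta_rot":[0,0,0],"fingers":-1}]' 110
python3 - <<'E'
from h import *
s=[]
for i in range(5): cams.read_camera("top"); s.append(manip.sense())
m=lambda k:np.mean([x[k] for x in s],0).round(4)
for k in("ee_pos","ee_rot","contact_force","wrist_torque","finger_gap","grip_force"):print(k,m(k))
E
```

```text
time: 4.45
ee_pos: [0.5058, -0.1739, 0.003]
ee_rot: [0.001, 1.0, -0.011, 0.0]
contact_force: [-2.3, -1.3, 4.9]
finger_gap: 0.0235
grip_force: 109.0
ee_pos [ 0.5059 -0.1739  0.003 ]
ee_rot [ 6.000e-04  9.999e-01 -1.060e-02  4.000e-04]
contact_force [-1.5415 -1.2472  5.5642]
wrist_torque [-0.304   0.3397 -0.1759]
finger_gap 0.0235
grip_force 109.0237
```

```bash
python3 -m inch '[{"offset":[0,0,-0.004],"delta_rot":[0,0,0],"fingers":-1},{"offset":[0,0,-0.012],"delta_rot":[0,0,0],"fingers":-1},{"offset":[0,0,-0.025],"delta_rot":[0,0,0],"fingers":-1},{"offset":[0,0,-0.035],"delta_rot":[0,0,0],"fingers":-1},{"offset":[0,0,-0.035],"delta_rot":[0,0,0],"fingers":-1},{"offset":[0,0,-0.025],"delta_rot":[0,0,0],"fingers":-1},{"offset":[0,0,-0.012],"delta_rot":[0,0,0],"fingers":-1},{"offset":[0,0,-0.004],"delta_rot":[0,0,0],"fingers":-1}]'
python3 -m inch '[{"offset":[0,0,0],"delta_rot":[0,0,0],"fingers":-1},{"offset":[0,0,0],"delta_rot":[0,0,0],"fingers":-1},{"offset":[0,0,0],"delta_rot":[0,0,0],"fingers":-1},{"offset":[0,0,0],"delta_rot":[0,0,0],"fingers":-1}]'
cat >> h.py <<'E'
def avg(n):
    s=[]
    for i in range(n): cams.read_camera("top"); s.append(manip.sense())
    m={k:np.mean([x[k] for x in s],0) for k in("time","ee_pos","ee_rot","contact_force","wrist_torque","finger_gap")}
    for k,v in m.items(): print(k,v.round(4))
    Rm=rot(m["ee_rot"]); print("tool axes x,z",Rm.as_matrix()[:,0].round(4),Rm.as_matrix()[:,2].round(4)); print("torque in tool",Rm.inv().apply(m["wrist_torque"]).round(4))
    return m
E
python3 - <<'E'
from h import *
import cv2
m=avg(20)
a=cams.read_camera("top")[110:310,340:480,::-1];b=cams.read_camera("side")[60:260,220:420,::-1]
cv2.imwrite("pics/c2.png",cv2.hconcat([cv2.resize(x,None,fx=2.2,fy=2.2,interpolation=2) for x in(a,b)]))
E
```

```text
time: 5.5
ee_pos: [0.5058, -0.1726, 0.1552]
ee_rot: [0.0, 1.0, -0.01, 0.001]
contact_force: [-0.4, -0.5, -3.9]
finger_gap: 0.0233
grip_force: 108.4
time: 5.9
ee_pos: [0.5049, -0.1727, 0.1531]
ee_rot: [-0.0, 1.0, -0.01, -0.001]
contact_force: [-0.7, 0.4, -4.6]
finger_gap: 0.0232
grip_force: 108.4
time 6.425
ee_pos [ 0.5056 -0.1729  0.1542]
ee_rot [-0.000e+00  9.999e-01 -1.010e-02 -1.000e-04]
contact_force [-0.0279 -0.0819 -4.1295]
wrist_torque [1.270e-02 3.322e-01 2.000e-04]
finger_gap 0.0234
tool axes x,z [ 9.998e-01 -2.010e-02 -2.000e-04] [-2.e-04  1.e-04 -1.e+00]
torque in tool [ 6.000e-03 -3.324e-01 -2.000e-04]
```

View pics/c2.png

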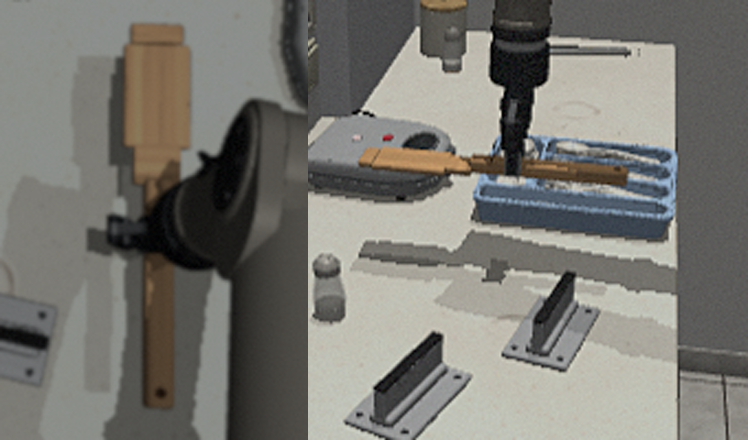

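The crop shows the paddle lifted and level, with nothing else disturbed. The moment over the weight puts the CoM about 80 mm ahead of the grip, so c ≈ +52 mm.

```bash
python3 -m inch '[{"offset":[0.0032,-0.012,0],"delta_rot":[0,0,0],"fingers":-1},{"offset":[0.0032,-0.025,0],"delta_rot":[0,0,0],"fingers":-1},{"offset":[0.0032,-0.035,0],"delta_rot":[0,0,0],"fingers":-1},{"offset":[0.0032,-0.035,0],"delta_rot":[0,0,0],"fingers":-1},{"offset":[0.0032,-0.035,0],"delta_rot":[0,0,0],"fingers":-1},{"offset":[0.0032,-0.035,0],"delta_rot":[0,0,0],"fingers":-1},{"offset":[0.0032,-0.035,0],"delta_rot":[0,0,0],"fingers":-1},{"offset":[0.0032,-0.035,0],"delta_rot":[0,0,0],"fingers":-1}]'
python3 -m inch '[{"offset":[0.0032,-0.035,0],"delta_rot":[0,0,0],"fingers":-1},{"offset":[0.0032,-0.025,0],"delta_rot":[0,0,0],"fingers":-1},{"offset":[0.0032,-0.018,0],"delta_rot":[0,0,0],"fingers":-1},{"offset":[0.0031,-0.0095,0],"delta_rot":[0,0,0.03],"fingers":-1},{"offset":[0,0,0],"delta_rot":[0,0,0.08],"fingers":-1},{"offset":[0,0,0],"delta_rot":[0,0,0.1],"fingers":-1},{"offset":[0,0,0],"delta_rot":[0,0,0.08],"fingers":-1},{"offset":[0,0,0],"delta_rot":[0,0,0.037],"fingers":-1}]'
python3 -m inch '[{"offset":[0,0,0],"delta_rot":[0,0,0],"fingers":-1},{"offset":[0,0,0],"delta_rot":[0,0,0],"fingers":-1},{"offset":[0,0,0],"delta_rot":[0,0,0],"fingers":-1},{"offset":[0,0,0],"delta_rot":[0,0,0],"fingers":-1},{"offset":[0,0,0],"delta_rot":[0,0,0],"fingers":-1}]'
python3 - <<'E'
from h import *
import cv2
m=avg(15)
a=cams.read_camera("top")[90:270,190:330,::-1];b=cams.read_camera("side")[110:310,190:390,::-1]
cv2.imwrite("pics/c3.png",cv2.hconcat([cv2.resize(a,(420,540),interpolation=2),cv2.resize(b,None,fx=2.7,fy=2.7,interpolation=2)[:,:380]]))
cv2.imwrite("pics/s3.png",cv2.resize(b,None,fx=2.7,fy=2.7,interpolation=2))
E
```

```text
time: 7.8
ee_pos: [0.536, 0.0765, 0.1544]
ee_rot: [-0.001, 1.0, -0.01, 0.0]
contact_force: [1.2, -1.7, -4.0]
finger_gap: 0.0233
grip_force: 108.4
time: 8.6
ee_pos: [0.5501, 0.1624, 0.1542]
ee_rot: [-0.001, 0.985, -0.173, -0.0]
contact_force: [-0.3, -0.6, -4.1]
finger_gap: 0.0235
grip_force: 108.5
time: 9.1
ee_pos: [0.5507, 0.1608, 0.1543]
ee_rot: [-0.0, 0.985, -0.173, -0.0]
contact_force: [-0.2, 0.3, -4.5]
finger_gap: 0.0233
grip_force: 108.5
time 9.5
ee_pos [0.5507 0.1608 0.1543]
ee_rot [-0.      0.985  -0.1727 -0.    ]
contact_force [-1.0000e-03  1.8840e-01 -4.1082e+00]
wrist_torque [ 0.1038  0.315  -0.0037]
finger_gap 0.0233
tool axes x,z [ 0.9403 -0.3402 -0.    ] [-0.  0. -1.]
torque in tool [-0.0095 -0.3316  0.0037]
```

View pics/c3.png

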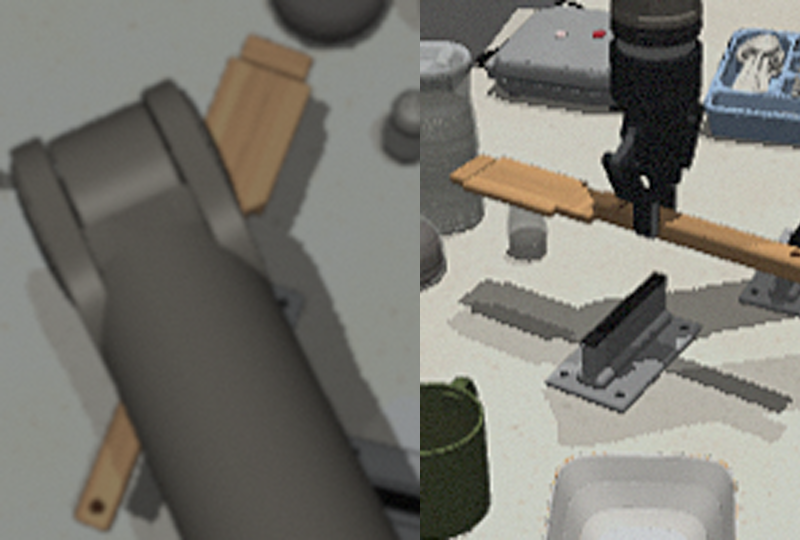

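The crop shows the paddle above the rest: blade tip end centre near crop (280,52), butt end centre near (92,520). The shaker and mug are clear.

```bash
python3 - <<'E'
from h import *
import cv2
T=np.array([.5507,.1608]);x=np.array([.9403,-.3402]);y=np.array([.3402,.9403])
t=px2w("top",190+280.5/3-.5,90+52.5/3-.5,.161);b=px2w("top",190+92.5/3-.5,90+520.5/3-.5,.171)
for p in(t,b): d=p[:2]-T; print("along",d@x,"lat",d@y)
# rest in tool frame
d=np.array([.57756,.15104])-T; print("rest",d@x,d@y)
img=cv2.imread("pics/s3.png")
for g in(.026,.0285,.031):
  for X,Y,z in((.18,.022,.151),(-.18,.013,.151),(-.18,.013,.171),(.18,.022,.161)):
    P=T+x*(X+g)+y*Y; u=w2px("side",[*P,z]); print(g,X,z,u.round(1),((u-[190,110]+.5)*2.7).round())
cv2.imwrite("pics/s3b.png",cv2.hconcat([cv2.resize(img[130:230,20:120],(400,400),interpolation=2),cv2.resize(img[200:300,340:440],(400,400),interpolation=2)]))
E
```

```text
along 0.20181663838628325 lat -0.0007567372807546537
along -0.14631828060995222 lat 0.0027497916971908573
rest 0.028576809999999994 -3.955599999999282e-05
0.026 0.18 0.151 [201.7 176.5] [ 33. 181.]
0.026 -0.18 0.151 [333.1 216.3] [388. 288.]
0.026 -0.18 0.171 [333.7 208.7] [389. 268.]
0.026 0.18 0.161 [201.4 173. ] [ 32. 172.]
0.0285 0.18 0.151 [200.9 176.3] [ 31. 180.]
0.0285 -0.18 0.151 [332.1 215.9] [385. 287.]
0.0285 -0.18 0.171 [332.7 208.4] [387. 267.]
0.0285 0.18 0.161 [200.6 172.8] [ 30. 171.]
0.031 0.18 0.151 [200.2 176. ] [ 29. 180.]
0.031 -0.18 0.151 [331.1 215.6] [382. 287.]
0.031 -0.18 0.171 [331.7 208.1] [384. 266.]
0.031 0.18 0.161 [199.8 172.5] [ 28. 170.]
```

View pics/s3b.png

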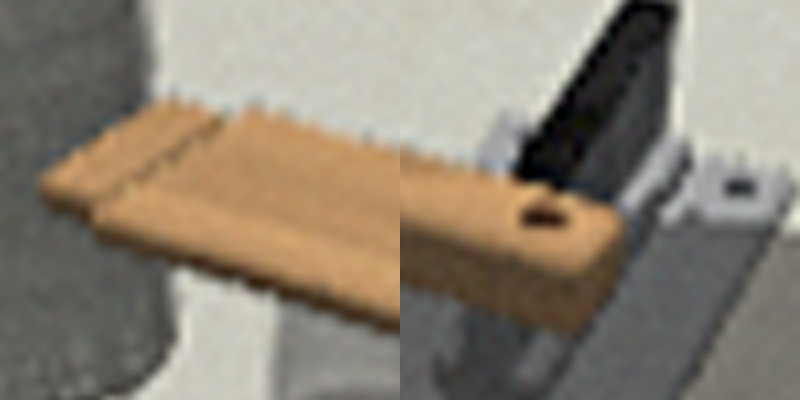

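The enlarged ends match the level prediction: tip corner at (31,181) and butt corner at (385,283) in the side crop. Lowering now.

```bash
python3 -m inch '[{"offset":[0,0,0.008],"delta_rot":[0,0,0],"fingers":-1},{"offset":[0,0,0.016],"delta_rot":[0,0,0],"fingers":-1},{"offset":[0,0,0.02],"delta_rot":[0,0,0],"fingers":-1},{"offset":[0,0,0.02],"delta_rot":[0,0,0],"fingers":-1},{"offset":[0,0,0.012],"delta_rot":[0,0,0],"fingers":-1},{"offset":[0,0,0.006],"delta_rot":[0,0,0],"fingers":-1},{"offset":[0,0,0.002],"delta_rot":[0,0,0],"fingers":-1},{"offset":[0,0,0],"delta_rot":[0,0,0],"fingers":-1}]'
python3 -m inch '[{"offset":[0,0,0],"delta_rot":[0,0,0],"fingers":-1},{"offset":[0,0,0],"delta_rot":[0,0,0],"fingers":-1},{"offset":[0,0,0],"delta_rot":[0,0,0],"fingers":-1},{"offset":[0,0,0.001],"delta_rot":[0,0,0],"fingers":-1},{"offset":[0,0,0.001],"delta_rot":[0,0,0],"fingers":-1},{"offset":[0,0,0],"delta_rot":[0,0,0],"fingers":-1},{"offset":[0,0,0],"delta_rot":[0,0,0],"fingers":-1}]'
python3 - <<'E'
from h import *
avg(5)
E
```

```text
time: 10.75
ee_pos: [0.5511, 0.161, 0.0707]
ee_rot: [-0.0, 0.985, -0.173, 0.0]
contact_force: [0.3, -0.4, -3.5]
finger_gap: 0.0237
grip_force: 108.4
time: 11.45
ee_pos: [0.5506, 0.1607, 0.0682]
ee_rot: [0.0, 0.985, -0.173, -0.0]
contact_force: [-0.9, -0.3, -4.4]
finger_gap: 0.0234
grip_force: 108.4
time 11.6
ee_pos [0.5506 0.1608 0.0683]
ee_rot [ 0.      0.985  -0.1727 -0.    ]
contact_force [-0.2908 -0.3746 -3.9848]
wrist_torque [ 0.0959  0.3092 -0.0015]
finger_gap 0.0235
tool axes x,z [ 0.9404 -0.3402 -0.    ] [-0. -0. -1.]
torque in tool [-0.015  -0.3234  0.0015]
```

```bash
python3 -m inch '[{"offset":[0,0,0.001],"delta_rot":[0,0,0],"fingers":-1},{"offset":[0,0,0.001],"delta_rot":[0,0,0],"fingers":-1},{"offset":[0,0,0.001],"delta_rot":[0,0,0],"fingers":-1},{"offset":[0,0,0.001],"delta_rot":[0,0,0],"fingers":-1},{"offset":[0,0,0],"delta_rot":[0,0,0],"fingers":-1},{"offset":[0,0,0],"delta_rot":[0,0,0],"fingers":-1}]'
python3 - <<'E'
from h import *
avg(4)
E
python3 -m inch '[{"offset":[0,0,0.0007],"delta_rot":[0,0,0],"fingers":-1},{"offset":[0,0,0],"delta_rot":[0,0,0],"fingers":-1},{"offset":[0,0,0],"delta_rot":[0,0,0],"fingers":-1}]'
python3 - <<'E'
from h import *
avg(4)
E
```

```text
time: 12.3
ee_pos: [0.5506, 0.1608, 0.0642]
ee_rot: [0.0, 0.985, -0.173, -0.0]
contact_force: [0.2, -0.4, -3.2]
finger_gap: 0.0234
grip_force: 108.4
time 12.425
ee_pos [0.5507 0.1608 0.0643]
ee_rot [-0.      0.985  -0.1727  0.    ]
contact_force [ 0.0373  0.3366 -4.3964]
wrist_torque [ 0.1433  0.323  -0.0124]
finger_gap 0.0233
tool axes x,z [ 9.404e-01 -3.402e-01  1.000e-04] [ 1.e-04  0.e+00 -1.e+00]
torque in tool [ 0.0249 -0.3525  0.0125]
time: 12.8
ee_pos: [0.5506, 0.1607, 0.0635]
ee_rot: [0.0, 0.985, -0.173, -0.0]
contact_force: [-0.9, 0.4, -3.4]
finger_gap: 0.0233
grip_force: 108.4
time 12.925
ee_pos [0.5506 0.1607 0.0636]
ee_rot [ 0.      0.985  -0.1727 -0.    ]
contact_force [ 0.0587 -0.0851 -4.0223]
wrist_torque [ 0.116   0.3281 -0.0034]
finger_gap 0.0234
tool axes x,z [ 0.9404 -0.3402 -0.    ] [-0.e+00 -1.e-04 -1.e+00]
torque in tool [-0.0025 -0.348   0.0034]
```

```bash
python3 -m inch '[{"offset":[0,0,0.0007],"delta_rot":[0,0,0],"fingers":-1},{"offset":[0,0,0],"delta_rot":[0,0,0],"fingers":-1},{"offset":[0,0,0],"delta_rot":[0,0,0],"fingers":-1}]'
python3 - <<'E'
from h import *
avg(4)
E
python3 -m inch '[{"offset":[0,0,0.0006],"delta_rot":[0,0,0],"fingers":-1},{"offset":[0,0,0],"delta_rot":[0,0,0],"fingers":-1},{"offset":[0,0,0],"delta_rot":[0,0,0],"fingers":-1}]'
python3 - <<'E'
from h import *
avg(4)
E
```

```text
time: 13.3
ee_pos: [0.5507, 0.1608, 0.0633]
ee_rot: [-0.0, 0.985, -0.173, 0.0]
contact_force: [-1.1, 0.2, -1.3]
finger_gap: 0.0233
grip_force: 108.9
time 13.425
ee_pos [0.5507 0.1608 0.0633]
ee_rot [-0.000e+00  9.850e-01 -1.727e-01  1.000e-04]
contact_force [-1.729  -0.378   0.0373]
wrist_torque [-0.0051  0.5317 -0.0335]
finger_gap 0.0233
tool axes x,z [ 9.404e-01 -3.402e-01  3.000e-04] [ 3.e-04 -0.e+00 -1.e+00]
torque in tool [-0.1857 -0.4983  0.0334]
time: 13.8
ee_pos: [0.5507, 0.1609, 0.0631]
ee_rot: [0.0, 0.985, -0.173, 0.0]
contact_force: [-4.3, -1.4, 6.2]
finger_gap: 0.0233
grip_force: 109.6
time 13.925
ee_pos [0.5507 0.1608 0.0631]
ee_rot [ 0.000e+00  9.850e-01 -1.727e-01  2.000e-04]
contact_force [-3.7791 -0.7855  5.6836]
wrist_torque [-0.2425  0.9068 -0.0587]
finger_gap 0.0235
tool axes x,z [ 9.404e-01 -3.401e-01  4.000e-04] [ 3.e-04 -1.e-04 -1.e+00]
torque in tool [-0.5365 -0.7703  0.0585]
```

Contact is made, with the ridge carrying about 10 N. I'll ease to about 5 N, staying in contact, and slide towards the handle side.

```bash
python3 -m inch '[{"offset":[-0.001,0,-0.0005],"delta_rot":[0,0,0],"fingers":-1},{"offset":[-0.002,0,0],"delta_rot":[0,0,0],"fingers":-1},{"offset":[-0.002,0,0],"delta_rot":[0,0,0],"fingers":-1},{"offset":[-0.002,0,0],"delta_rot":[0,0,0],"fingers":-1},{"offset":[-0.002,0,0],"delta_rot":[0,0,0],"fingers":-1},{"offset":[-0.001,0,0],"delta_rot":[0,0,0],"fingers":-1},{"offset":[0,0,0],"delta_rot":[0,0,0],"fingers":-1}]'
python3 - <<'E'
from h import *
avg(5)
E
```

```text
time: 14.7
ee_pos: [0.5415, 0.1645, 0.0631]
ee_rot: [-0.0, 0.985, -0.173, 0.0]
contact_force: [2.2, -0.9, 1.3]
finger_gap: 0.0235
grip_force: 109.1
time 14.85
ee_pos [0.5415 0.1645 0.0631]
ee_rot [-3.000e-04  9.850e-01 -1.726e-01  3.000e-04]
contact_force [ 2.096  -0.5229  2.3456]
wrist_torque [-0.1221 -0.3217  0.0315]
finger_gap 0.0234
tool axes x,z [ 9.404e-01 -3.400e-01  5.000e-04] [ 7.e-04  4.e-04 -1.e+00]
torque in tool [-0.0055  0.3441 -0.0318]
```

```bash
python3 -m inch '[{"offset":[-0.001,0,-0.0001],"delta_rot":[0,0,0],"fingers":-1},{"offset":[-0.003,0,0],"delta_rot":[0,0,0],"fingers":-1},{"offset":[-0.003,0,0],"delta_rot":[0,0,0],"fingers":-1},{"offset":[-0.003,0,0],"delta_rot":[0,0,0],"fingers":-1},{"offset":[-0.003,0,0],"delta_rot":[0,0,0],"fingers":-1},{"offset":[-0.002,0,0],"delta_rot":[0,0,0],"fingers":-1},{"offset":[-0.001,0,0],"delta_rot":[0,0,0],"fingers":-1},{"offset":[0,0,0],"delta_rot":[0,0,0],"fingers":-1}]'
python3 - <<'E'
from h import *
avg(4)
E
python3 -m inch '[{"offset":[-0.001,0,0],"delta_rot":[0,0,0],"fingers":-1},{"offset":[-0.003,0,0],"delta_rot":[0,0,0],"fingers":-1},{"offset":[-0.003,0,0],"delta_rot":[0,0,0],"fingers":-1},{"offset":[-0.002,0,0],"delta_rot":[0,0,0],"fingers":-1},{"offset":[-0.002,0,0],"delta_rot":[0,0,0],"fingers":-1},{"offset":[-0.001,0,0],"delta_rot":[0,0,0],"fingers":-1},{"offset":[0,0,0],"delta_rot":[0,0,0],"fingers":-1}]'
python3 - <<'E'
from h import *
avg(4)
E
```

```text
time: 15.75
ee_pos: [0.5259, 0.1697, 0.0629]
ee_rot: [0.0, 0.985, -0.173, -0.0]
contact_force: [2.1, -0.7, 2.7]
finger_gap: 0.0237
grip_force: 109.3
time 15.875
ee_pos [0.5259 0.1697 0.0629]
ee_rot [ 1.000e-04  9.850e-01 -1.727e-01 -3.000e-04]
contact_force [ 2.2975 -0.8164  3.4198]
wrist_torque [-0.3013 -0.4538  0.0154]
finger_gap 0.0234
tool axes x,z [ 9.404e-01 -3.402e-01 -5.000e-04] [-5.e-04 -1.e-04 -1.e+00]
torque in tool [-0.129   0.5292 -0.0153]
time: 16.65
ee_pos: [0.5145, 0.1739, 0.0628]
ee_rot: [0.0, 0.985, -0.173, -0.0]
contact_force: [2.5, 0.1, 2.4]
finger_gap: 0.0235
grip_force: 109.3
time 16.775
ee_pos [0.5145 0.1739 0.0628]
ee_rot [ 0.000e+00  9.850e-01 -1.726e-01 -4.000e-04]
contact_force [ 1.829  -0.8456  2.7599]
wrist_torque [-0.239  -0.4614  0.0337]
finger_gap 0.0234
tool axes x,z [ 9.404e-01 -3.400e-01 -8.000e-04] [-8.e-04  1.e-04 -1.e+00]
torque in tool [-0.0679  0.5152 -0.0336]
```

```bash
python3 -m inch '[{"offset":[-0.001,0,-0.0001],"delta_rot":[0,0,0],"fingers":-1},{"offset":[-0.003,0,-0.0001],"delta_rot":[0,0,0],"fingers":-1},{"offset":[-0.003,0,0],"delta_rot":[0,0,0],"fingers":-1},{"offset":[-0.003,0,0],"delta_rot":[0,0,0],"fingers":-1},{"offset":[-0.002,0,0],"delta_rot":[0,0,0],"fingers":-1},{"offset":[-0.001,0,0],"delta_rot":[0,0,0],"fingers":-1},{"offset":[0,0,0],"delta_rot":[0,0,0],"fingers":-1},{"offset":[0,0,0],"delta_rot":[0,0,0],"fingers":-1}]'
python3 - <<'E'
from h import *
avg(8)
E
python3 -m inch '[{"offset":[0.0003,0,-0.0001],"delta_rot":[0,0,0],"fingers":-1},{"offset":[0,0,0],"delta_rot":[0,0,0],"fingers":-1},{"offset":[0,0,0],"delta_rot":[0,0,0],"fingers":-1},{"offset":[0,0,0],"delta_rot":[0,0,0],"fingers":-1}]'
python3 - <<'E'
from h import *
m=avg(25)
F=rot(m["ee_rot"]).inv().apply(m["contact_force"]);t=rot(m["ee_rot"]).inv().apply(m["wrist_torque"])
print("F tool",F)
N=4.12-F[2]
for L in(.18,.19,.2): print(L,"ridge at s=",(t[1]-L*F[0]+.332)/N)
E
```

```text
time: 17.65
ee_pos: [0.502, 0.1782, 0.0629]
ee_rot: [0.0, 0.985, -0.173, -0.001]
contact_force: [0.5, -0.8, 1.1]
finger_gap: 0.0239
grip_force: 109.2
time 17.875
ee_pos [0.502  0.1782 0.0629]
ee_rot [ 1.000e-04  9.850e-01 -1.726e-01 -7.000e-04]
contact_force [-0.0035 -0.2773  1.3613]
wrist_torque [-0.1289 -0.0926 -0.0072]
finger_gap 0.0234
tool axes x,z [ 0.9404 -0.34   -0.0012] [-1.3e-03 -1.0e-04 -1.0e+00]
torque in tool [-0.0897  0.1309  0.0074]
time: 18.45
ee_pos: [0.5021, 0.1782, 0.0629]
ee_rot: [0.0, 0.985, -0.173, -0.001]
contact_force: [-2.0, 0.4, 2.2]
finger_gap: 0.0232
grip_force: 109.2
time 19.1
ee_pos [0.5029 0.1781 0.0631]
ee_rot [-0.000e+00  9.850e-01 -1.727e-01 -1.000e-04]
contact_force [-1.9595  0.8181  0.2365]
wrist_torque [ 0.1122  0.4132 -0.0137]
finger_gap 0.0235
tool axes x,z [ 9.404e-01 -3.401e-01 -2.000e-04] [-2.e-04  0.e+00 -1.e+00]
torque in tool [-0.035  -0.4267  0.0137]
F tool [-2.12095673 -0.10282306 -0.23600792]
0.18 ridge at s= 0.06589848059027306
0.19 ridge at s= 0.07076751841539297
0.2 ridge at s= 0.07563655624051288
```

```bash
python3 -m inch '[{"offset":[-0.0007,0,0],"delta_rot":[0,0,0],"fingers":-1},{"offset":[-0.0007,0,0],"delta_rot":[0,0,0],"fingers":-1},{"offset":[0,0,0],"delta_rot":[0,0,0],"fingers":-1},{"offset":[0,0,0],"delta_rot":[0,0,0],"fingers":-1},{"offset":[0,0,0],"delta_rot":[0,0,0],"fingers":-1}]'
python3 - <<'E'
from h import *
m=avg(20)
F=rot(m["ee_rot"]).inv().apply(m["contact_force"]);t=rot(m["ee_rot"]).inv().apply(m["wrist_torque"])
print("F tool",F)
N=4.12-F[2]
for L in(.18,.19,.2): print(L,"ridge at s=",(t[1]-L*F[0]+.332)/N)
d=np.array([.57756,.15104])-m["ee_pos"][:2]; print(d@[.9404,-.3401])
E
```

```text
time: 20.2
ee_pos: [0.5021, 0.1781, 0.0633]
ee_rot: [0.0, 0.985, -0.173, 0.0]
contact_force: [0.9, -0.3, -1.7]
finger_gap: 0.0232
grip_force: 108.9
time 20.725
ee_pos [0.5018 0.1783 0.0632]
ee_rot [ 1.000e-04  9.850e-01 -1.728e-01  1.000e-04]
contact_force [ 1.1594 -0.9599 -1.2084]
wrist_torque [-0.2163 -0.1791 -0.0172]
finger_gap 0.0234
tool axes x,z [ 9.403e-01 -3.404e-01  2.000e-04] [ 1.e-04 -3.e-04 -1.e+00]
torque in tool [-0.1424  0.242   0.0172]
F tool [1.41669901 0.50765048 1.20878876]
0.18 ridge at s= 0.1095705582074936
0.19 ridge at s= 0.1047042022814244
0.2 ridge at s= 0.09983784635535518
0.08054755534382059
```

The forces agree with the ridge lying under the CoM within its flat (in-air d = 80.5 mm, geometric s = 80.5 mm). I'll null the residual forces, reduce the grip, then open slowly.

```bash
python3 -m inch '[{"offset":[0.0004,0,0.0001],"delta_rot":[0,0,0],"fingers":-1},{"offset":[0,0,0],"delta_rot":[0,0,0],"fingers":-1},{"offset":[0,0,0],"delta_rot":[0,0,0],"fingers":-1},{"offset":[0,0,0],"delta_rot":[0,0,0],"fingers":-1},{"offset":[0,0,0],"delta_rot":[0,0,0],"fingers":-1}]' 
python3 - <<'E'
from h import *
avg(16)
E
python3 -m inch '[{"offset":[0,0,0],"delta_rot":[0,0,0],"fingers":-1},{"offset":[0,0,0],"delta_rot":[0,0,0],"fingers":-1},{"offset":[0,0,0],"delta_rot":[0,0,0],"fingers":-1},{"offset":[0,0,0],"delta_rot":[0,0,0],"fingers":-1},{"offset":[0,0,0],"delta_rot":[0,0,0],"fingers":-1}]' 20
python3 - <<'E'
from h import *
m=avg(16)
d=np.array([.57756,.15104])-m["ee_pos"][:2]; print(d@[.9404,-.3401])
E
```

```text
time: 21.7
ee_pos: [0.5017, 0.1784, 0.063]
ee_rot: [0.0, 0.985, -0.173, -0.0]
contact_force: [-0.5, -1.3, 0.6]
finger_gap: 0.0236
grip_force: 109.0
time 22.125
ee_pos [0.5017 0.1784 0.063 ]
ee_rot [ 1.000e-04  9.850e-01 -1.727e-01 -3.000e-04]
contact_force [-1.5957 -1.0834  0.6395]
wrist_torque [-0.2786  0.3303 -0.1127]
finger_gap 0.0234
tool axes x,z [ 9.404e-01 -3.401e-01 -6.000e-04] [-7.e-04 -1.e-04 -1.e+00]
torque in tool [-0.3743 -0.2159  0.1128]
time: 23.0
ee_pos: [0.502, 0.1785, 0.063]
ee_rot: [-0.0, 0.985, -0.173, -0.0]
contact_force: [-2.7, -0.4, 1.5]
finger_gap: 0.0235
grip_force: 109.1
time 23.425
ee_pos [0.502  0.1785 0.0631]
ee_rot [-1.000e-04  9.850e-01 -1.726e-01 -0.000e+00]
contact_force [-2.0108 -0.0975 -0.0611]
wrist_torque [-0.0696  0.4757 -0.0919]
finger_gap 0.0235
tool axes x,z [ 9.404e-01 -3.401e-01 -1.000e-04] [-0.e+00  1.e-04 -1.e+00]
torque in tool [-0.2272 -0.4237  0.092 ]
0.08038601038864936
```

```bash
python3 -m inch '[{"offset":[-0.0003,0,0],"delta_rot":[0,0,0],"fingers":-0.5},{"offset":[0,0,0],"delta_rot":[0,0,0],"fingers":-0.48},{"offset":[0,0,0],"delta_rot":[0,0,0],"fingers":-0.46}]' 20
python3 -m inch '[{"offset":[0,0,0],"delta_rot":[0,0,0],"fingers":-0.44},{"offset":[0,0,0],"delta_rot":[0,0,0],"fingers":-0.43}]'
python3 - <<'E'
from h import *
m=avg(4)
E
```

```text
time: 24.1
ee_pos: [0.502, 0.1785, 0.0631]
ee_rot: [-0.0, 0.985, -0.173, 0.0]
contact_force: [-1.4, 0.6, -0.8]
finger_gap: 0.0232
grip_force: 106.7
time: 24.3
ee_pos: [0.502, 0.1784, 0.0631]
ee_rot: [-0.0, 0.985, -0.173, 0.0]
contact_force: [-0.4, -0.7, -1.8]
finger_gap: 0.0244
grip_force: 60.8
time 24.425
ee_pos [0.502  0.1784 0.0631]
ee_rot [-1.000e-04  9.850e-01 -1.727e-01  2.000e-04]
contact_force [-0.6509  0.2525 -1.4916]
wrist_torque [ 0.0282  0.1635 -0.0046]
finger_gap 0.0248
tool axes x,z [ 9.403e-01 -3.402e-01  4.000e-04] [ 4.e-04  1.e-04 -1.e+00]
torque in tool [-0.0291 -0.1633  0.0046]
```

```bash
python3 -m inch '[{"offset":[0,0,0],"delta_rot":[0,0,0],"fingers":-0.42},{"offset":[0,0,0],"delta_rot":[0,0,0],"fingers":-0.415}]'
python3 - <<'E'
from h import *
m=avg(20)
F=rot(m["ee_rot"]).inv().apply(m["contact_force"]);t=rot(m["ee_rot"]).inv().apply(m["wrist_torque"])
print(F,[(t[1]-L*F[0]+.332)/(4.12-F[2]) for L in(.19,.21)])
E
```

```text
time: 24.7
ee_pos: [0.502, 0.1784, 0.0631]
ee_rot: [-0.0, 0.985, -0.173, 0.0]
contact_force: [1.1, 0.6, -1.7]
finger_gap: 0.0249
grip_force: 37.5
time 25.225
ee_pos [0.5019 0.1784 0.0631]
ee_rot [-0.000e+00  9.850e-01 -1.727e-01  2.000e-04]
contact_force [ 0.6776 -0.1725 -2.2829]
wrist_torque [ 0.0272 -0.0103  0.0298]
finger_gap 0.0252
tool axes x,z [ 9.403e-01 -3.402e-01  3.000e-04] [ 3.e-04 -0.e+00 -1.e+00]
torque in tool [ 0.0291  0.0004 -0.0298]
[ 0.6951751  -0.06813293  2.28316149] [np.float64(0.10906847032226069), np.float64(0.10149921373139313)]
```

```bash
python3 -m inch '[{"offset":[0.0001,0,0.0002],"delta_rot":[0,0,0],"fingers":-0.415},{"offset":[0,0,0],"delta_rot":[0,0,0],"fingers":-0.415},{"offset":[0,0,0],"delta_rot":[0,0,0],"fingers":-0.415}]'
python3 - <<'E'
from h import *
import cv2
m=avg(30)
F=rot(m["ee_rot"]).inv().apply(m["contact_force"]);t=rot(m["ee_rot"]).inv().apply(m["wrist_torque"])
print(F,[(t[1]-L*F[0]+.332)/(4.12-F[2]) for L in(.19,.21)])
b=cams.read_camera("side")[110:310,190:390,::-1]
cv2.imwrite("pics/s4.png",cv2.resize(b,None,fx=3,fy=3,interpolation=2))
E
```

```text
time: 26.0
ee_pos: [0.5018, 0.1784, 0.063]
ee_rot: [0.0, 0.985, -0.173, 0.0]
contact_force: [0.2, -0.3, -0.9]
finger_gap: 0.0249
grip_force: 37.6Traceback (most recent call last):
  File "<stdin>", line 3, in <module>
  File "h.py", line 12, in avg
    for i in range(n): cams.read_camera("top"); s.append(manip.sense())
                       ~~~~~~~~~~~~~~~~^^^^^^^
ValueError: 200 camera calls are used up
```

Camera calls are used up, so I'll sample by holding instead.

```bash
cat > samp.py <<'E'
import sys,json,os
from h import *
s=manip.sense(); R_=rot(s["ee_rot"]).inv()
f=sys.argv[1]; a=json.load(open(f)) if os.path.exists(f) else []
a.append([*R_.apply(s["contact_force"]),*R_.apply(s["wrist_torque"]),*s["ee_pos"],*rot(s["ee_rot"]).as_matrix()[:,0],s["grip_force"]]); json.dump(a,open(f,"w"))
a=np.array(a); print(s["time"].__round__(2),len(a),"F",a[:,:3].mean(0).round(2),"T",a[:,3:6].mean(0).round(3),"now",a[-1,6:].round(4)) if len(a)%4==0 else 0
E
H='[{"offset":[0,0,0],"delta_rot":[0,0,0],"fingers":-0.415}]'
python3 -m inch '[{"offset":[0,0,0],"delta_rot":[0,0,0],"fingers":-0.415}]' >/dev/null; python3 samp.py a.json
python3 -m inch '[{"offset":[0,0,0],"delta_rot":[0,0,0],"fingers":-0.415}]' >/dev/null; python3 samp.py a.json
python3 -m inch '[{"offset":[0,0,0],"delta_rot":[0,0,0],"fingers":-0.415}]' >/dev/null; python3 samp.py a.json
python3 -m inch '[{"offset":[0,0,0],"delta_rot":[0,0,0],"fingers":-0.415}]' >/dev/null; python3 samp.py a.json
python3 -m inch '[{"offset":[0,0,0],"delta_rot":[0,0,0],"fingers":-0.415}]' >/dev/null; python3 samp.py a.json
python3 -m inch '[{"offset":[0,0,0],"delta_rot":[0,0,0],"fingers":-0.415}]' >/dev/null; python3 samp.py a.json
python3 -m inch '[{"offset":[0,0,0],"delta_rot":[0,0,0],"fingers":-0.415}]' >/dev/null; python3 samp.py a.json
python3 -m inch '[{"offset":[0,0,0],"delta_rot":[0,0,0],"fingers":-0.415}]' >/dev/null; python3 samp.py a.json
```

```text
26.6 4 F [0.51 0.22 1.49] T [-0.058 -0.031 -0.001] now [ 5.01800e-01  1.78400e-01  6.29000e-02  9.40400e-01 -3.40200e-01
 -1.00000e-04  3.76233e+01]
27.0 8 F [0.45 0.09 1.37] T [-0.06  -0.029  0.005] now [ 5.01800e-01  1.78400e-01  6.29000e-02  9.40400e-01 -3.40200e-01
 -1.00000e-04  3.76383e+01]
```

```bash
python3 -m inch '[{"offset":[0,0,0],"delta_rot":[0,0,0],"fingers":-0.405},{"offset":[0,0,0],"delta_rot":[0,0,0],"fingers":-0.40},{"offset":[0,0,0],"delta_rot":[0,0,0],"fingers":-0.40}]'
python3 -m inch '[{"offset":[0,0,0],"delta_rot":[0,0,0],"fingers":-0.395},{"offset":[0,0,0],"delta_rot":[0,0,0],"fingers":-0.39},{"offset":[0,0,0],"delta_rot":[0,0,0],"fingers":-0.39}]'
python3 samp.py b.json;python3 -m inch '[{"offset":[0,0,0],"delta_rot":[0,0,0],"fingers":-0.39}]' >/dev/null; python3 samp.py b.json
python3 -m inch '[{"offset":[0,0,0],"delta_rot":[0,0,0],"fingers":-0.39}]' >/dev/null; python3 samp.py b.json
python3 -m inch '[{"offset":[0,0,0],"delta_rot":[0,0,0],"fingers":-0.39}]' >/dev/null; python3 samp.py b.json
```

```text
time: 27.3
ee_pos: [0.5018, 0.1784, 0.0628]
ee_rot: [0.0, 0.985, -0.173, -0.0]
contact_force: [-0.2, -1.0, -1.1]
finger_gap: 0.0255
grip_force: 14.1
time: 27.6
ee_pos: [0.5019, 0.1784, 0.063]
ee_rot: [-0.0, 0.985, -0.173, 0.0]
contact_force: [-1.7, 0.1, -0.4]
finger_gap: 0.0261
grip_force: 0.8
27.9 4 F [-0.62  0.15  0.73] T [-0.055 -0.049  0.017] now [ 0.5018  0.1784  0.0629  0.9404 -0.3402 -0.      0.8374]
```

```bash
python3 -m inch '[{"offset":[0,0,0],"delta_rot":[0,0,0],"fingers":-0.38},{"offset":[0,0,0],"delta_rot":[0,0,0],"fingers":-0.36},{"offset":[0,0,0],"delta_rot":[0,0,0],"fingers":-0.33},{"offset":[0,0,0],"delta_rot":[0,0,0],"fingers":-0.28},{"offset":[0,0,0],"delta_rot":[0,0,0],"fingers":-0.2},{"offset":[0,0,0],"delta_rot":[0,0,0],"fingers":-0.1}]'
for i in 1; do python3 samp.py c.json; done
python3 -m inch '[{"offset":[0,0,0],"delta_rot":[0,0,0],"fingers":0.1},{"offset":[0,0,0],"delta_rot":[0,0,0],"fingers":0.3},{"offset":[0,0,0],"delta_rot":[0,0,0],"fingers":0.3}]'
```

```text
time: 28.5
ee_pos: [0.5019, 0.1784, 0.0629]
ee_rot: [0.0, 0.985, -0.173, 0.0]
contact_force: [0.2, -0.1, 0.2]
finger_gap: 0.0384
grip_force: 0.0
time: 28.8
ee_pos: [0.5019, 0.1784, 0.0629]
ee_rot: [0.0, 0.985, -0.173, 0.0]
contact_force: [-0.1, -0.1, -1.1]
finger_gap: 0.0558
grip_force: 0.0
```

```bash
python3 -m inch '[{"offset":[0,0,-0.005],"delta_rot":[0,0,0],"fingers":0.3},{"offset":[0,0,-0.01],"delta_rot":[0,0,0],"fingers":0.3},{"offset":[0,0,-0.02],"delta_rot":[0,0,0],"fingers":0.3},{"offset":[0,0,-0.03],"delta_rot":[0,0,0],"fingers":0.3},{"offset":[0,0,-0.03],"delta_rot":[0,0,0],"fingers":0.3},{"offset":[0,0,-0.02],"delta_rot":[0,0,0],"fingers":0.3},{"offset":[0,0,-0.01],"delta_rot":[0,0,0],"fingers":0.3},{"offset":[0,0,0],"delta_rot":[0,0,0],"fingers":0.3}]'
python3 -c "
from cell import manip
print(manip.job_done())"
```

```text
time: 29.6
ee_pos: [0.5029, 0.179, 0.1899]
ee_rot: [-0.001, 0.985, -0.173, 0.002]
contact_force: [-0.5, -0.4, -1.0]
finger_gap: 0.0552
grip_force: 0.0
the job is handed in; nothing more can be done
None
```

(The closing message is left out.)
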